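Close the packing box after taking out the figure that is too tall

TASK

The tall clay figure in the wooden packing box sticks up where the lid has to go: lift it out and stand it upright on the plywood drying board, with its whole base on the board and without dropping it or tipping it over. Then take the loose wooden lid by its bar and slide it into the box's grooves from the open end until it is fully home. Leave the two small domes in place in the box, and the brush cup and spatula where they are.

Things in the scene. Friction and masses are not known exactly. Their poses are not given: they have to be found in the camera images.
- box: Wooden packing box fixed to the bench, 180 mm long (its x), 120 wide (its y), 74 high. Origin: centre of its underside; z up. Inside floor 8 mm up, inside 168 x 92 mm. The lid slides in along +x from the open end at x = -90 mm (which looks roughly to the robot's right, world -y); the end wall (inner face x = +84 mm) stops it. Side walls and the wall at the open end are 58 mm high.
- box_mouth (a point): Middle of the open end, at ledge height (58 mm); axes as the box's. Lid grooves run along both sides: ledges 46 to 60 mm from the middle, groove 109 mm wide and 9 mm high, above it lips 7 mm thick reaching in to 47 mm from the middle. The first 22 mm have no lips and flare by 4 mm a side: the lid's end can be laid on the ledges there and pushed in.
- lid_home (a point): Where the lid's origin is when the lid is fully home: on the box at x = -3 mm, y = 0, 58 mm above the bench; axes as the box's.
- lid: Loose wooden lid, lying flat on the bench, bar up: plate 174 mm (its x) by 104 mm (its y) by 6 mm, 0.11 kg. Origin: centre of its underside, z up. On its middle stands a bar 16 mm thick (along x), 50 mm long (along y), from 6 to 38 mm above the underside. The lid is the same either way round (half turn). It lies to one side of the box, left or right of the robot.
- lid_grip (a point): Middle of the lid's bar, 28 mm above the lid's underside; axes as the lid's.
- tall_figure: Tall round clay figure, 145 mm high, 0.22 kg, loose on the box's floor in one of three places along its length (domes have the others). Origin: centre of its base, z up. Base 44 mm across, tapering to 33 mm at 66 mm height, nearly straight (33 to 32) up to 104 mm, then neck and head 30 mm across. Best gripped 96 mm above its base, where the fingers stay above the box.
- dome_a: Small ribbed clay dome, 50 mm across, 38 mm high, loose on the box's floor. Origin: centre of its underside. Fits under the lid; stays there.
- dome_b: Second small ribbed clay dome, the same as the first, also staying in the box.
- board: Plywood drying board fixed flat on the bench, 130 mm (its x) by 120 mm (its y), 12 mm thick, on the other side of the box from the lid. Origin: centre of its underside, z up.
- board_top (a point): Centre of the drying board's top face, 12 mm above the bench; axes as the board's.
- brush_cup: White cup, 66 mm across and 70 mm high, with brushes standing in it up to about 170 mm; beyond the box. Bystander. Origin: centre of its underside.
- spatula: Spatula 170 mm long, lying on the bench beyond the box. Bystander. Its long axis is its x.

How it is judged:
On the way:
1. the tall figure stands upright on the drying board, released (x of tall_figure in the frame of board between -0.046 and 0.046 m and y of tall_figure in the frame of board between -0.041 and 0.041 m and z of tall_figure in the frame of board_top between -0.004 and 0.004 m and angle between tall_figure's own z axis and vertical below 0.08 rad and contact force between tall_figure and the fingers below 0.05 N and linear speed of tall_figure below 0.02 m/s), for 0.2 s.
At the end, for the whole second after the job is handed in: Tall figure upright (0.08 rad), at rest and released on the drying board, base centre within 46 mm (board x) and 41 mm (board y) of its centre; lid at rest in the grooves, origin within 6 mm along, 5 mm across and 4.5 mm in height of lid_home; domes upright within 0.15 rad (all of step 1 and x of lid in the frame of lid_home between -0.006 and 0.006 m and y of lid in the frame of lid_home between -0.005 and 0.005 m and z of lid in the frame of lid_home between -0.0045 and 0.0045 m and angle between the x axis of lid and the x axis of box, either way round below 0.06 rad and linear speed of lid below 0.02 m/s and angle between each of dome_a, dome_b's own z axis and vertical below 0.15 rad); the robot touches nothing.
It fails at once if the tall figure is dropped (falls at more than 0.6 m/s with no finger on it) (contact force between tall_figure and the fingers below 0.05 N and linear speed of tall_figure above 0.6 m/s).
It fails at once if the tall figure is tipped by more than 0.6 rad (angle between tall_figure's own z axis and vertical above 0.6 rad).
It fails at once if a dome is shifted by more than 15 mm (distance of any of dome_a, dome_b from where it was at the start of the episode above 0.015 m).
It fails at once if the brush cup or the spatula is shifted by more than 20 mm (distance of any of brush_cup, spatula from where it was at the start of the episode above 0.02 m).
It also fails if it takes over 72 s, if anything falls off the work surface, if the arm or the gripper's body presses on something with over 40 N, if the wrist force passes 120 N, or if a joint passes its speed limit or range.

ROBOT

A 6-joint arm with a two-finger parallel gripper is mounted at the origin on the work surface. World frame = base frame: x ahead of the robot, y to its left, z up, the work surface at z = 0. Lengths are in m, angles in rad, forces in N, time in s.
With the tool pointing down it reaches from about 0.35 to 0.775 m from the base axis. Payload 7.3 kg.
Tool frame: the origin (TCP) lies between the finger pads; the fingertips stand 14 mm ahead of it and the grasp point (between the pads) lies 5 mm behind it; z points along the fingers, y is the line along which they close (so a half turn about z gives the same grasp; the last joint's range is limited). The gripper opens to 92 mm and grips with 3 to 60 N. Pads are 19 mm wide; open, the fingers measure 130 mm over their backs; the gripper's body (75 mm by 190 mm) begins 47 mm behind the grasp point.
Start: joints at [-0.146, 0.342, 1.524, -0, 1.275, -0.146], TCP at [0.525, 0, 0.241] pointing down, gripper open.
Joint ranges: [-2.53, 2.53], [-0.77, 2.02], [0.04, 2.7], [-1, 4.14], [0.28, 2.66], [-3.11, 3.11]. Speed limits (rad/s): [2.57, 2.57, 3.14, 3.14, 3.14, 3.14].

INTERFACE

Orientations are given as [roll, pitch, yaw] about the fixed x, y, z axes, in that order (R = Rz(yaw) Ry(pitch) Rx(roll)).
In Python, from cell import robot, eyes gives the robot as it stands. The module is installed in compiled form; this text tells all that it offers.
- The arm moves only by the shell command python3 -m handwheel 'ROWS' [FORCE]. ROWS is JSON, one flat list of numbers, 5 for each row, row after row: the shift along the world's x, y, z in mm, then the turn about the world's z in rad, then the opening, from 0 (shut) to 1 (fully open). In form: [x, y, z, spin, jaw, x, y, z, spin, jaw, ...]. A call has 1 to 8 rows; each row shifts and turns the commanded pose from where the row before left it; what a row does not reach is not made up. A row lasts 1/10 s, in which the tool goes at most 50 mm and 8.59 degrees, less where a joint would pass 70% of its speed; a pose out of reach is approached as far as the arm can. A call with a gripper value outside its range is refused whole. The fingers move at their own pace and stop on an object; FORCE is the grip in N (left out, the last holds). Time passes only in rows, so rows that do not move let the fingers close. It gives the time, the measured TCP pose, the force, the opening and the grip force at its end, in the units of the state.
- robot.observe(): the state, without advancing time (a new reading comes with each control period).
- eyes.read_camera(name): name is "scene" or "side" or "wrist"; returns (picture, depth): 400x640x3 uint8, blue, green, red; 400x640 float32, m along the optical axis (not along the pixel's ray), 0 where there is no reading.
- eyes.calibration(name): a dict with "fx", "fy", "cx", "cy" (pixels), "dist_coeffs" ([k1, k2, p1, p2, k3] as OpenCV has them; the pictures are not rectified), "world_to_cam" (4x4, takes a point from world to camera coordinates). Camera axes: x right, y down, z forward; pixel columns grow to the right and rows downward; lengths in m; the calibration is good to about 2 mm. A picture is of the moment at which its call begins: read the wrist's pose just before it. calibration takes no time and is no camera call; for the wrist camera it gives the pose at the moment of the call.
- robot.hand_in(): hands the job in; it is judged then, once.
The state is a dict: "time": time; "qpos": joint angles; "qvel": joint speeds; "joint_efforts": joint torques, N m; "tool_pos": TCP position; "tool_rot": TCP orientation; "contact_force": force on the tool from outside, world axes, zero at the start; "torque": the same for the moment, N m; "opening": finger opening in m; "grip_force": force on a finger pad.
Only numpy, scipy, OpenCV 4.12 (cv2) and the standard library are available. Lean on these libraries where they do the work, as an engineer would, in place of code of your own. Each camera call takes 0.05 s, during which the arm holds its last target. There are 200 camera calls.

## Working session

There is one attempt and no reset: what is moved stays moved. The work goes in short steps, Python scripts to look and compute and a shell command to move; the robot and the scene stay as the last step left them, time stands still between calls to the robot, and variables do not carry over. Pictures are saved under pics/ and viewed, at most 10 in all, crops included, and the job is handed in when it is done.

```bash
mkdir -p pics
cat > h.py <<'E'
import numpy as np, cv2
from cell import robot, eyes
def snap(n):
    c=eyes.calibration(n); p,d=eyes.read_camera(n); return p,d,c
def cloud(p,d,c):
    K=np.array([[c['fx'],0,c['cx']],[0,c['fy'],c['cy']],[0,0,1.]])
    v,u=np.mgrid[0:400,0:640]
    q=cv2.undistortPoints(np.stack([u,v],-1).reshape(-1,1,2).astype(np.float64),K,np.array(c['dist_coeffs'],float)).reshape(400,640,2)
    P=np.dstack([q*d[...,None],d])
    T=np.linalg.inv(np.array(c['world_to_cam']))
    W=P@T[:3,:3].T+T[:3,3]; W[d<=0]=np.nan
    return W
E
python3 - <<'E'
from h import *
for n in ('scene','side'):
    p,d,c=snap(n); cv2.imwrite(f'pics/{n}0.png',p); np.save(f'{n}0.npy',cloud(p,d,c)); print(n,np.linalg.inv(np.array(c['world_to_cam']))[:3].round(3))
print(robot.observe())
E
```

```text
scene [[-0.159  0.554 -0.817  1.431]
 [ 0.987  0.086 -0.134  0.132]
 [-0.003 -0.828 -0.561  0.628]]
side [[-0.848 -0.372  0.379  0.265]
 [-0.531  0.583 -0.616  0.539]
 [ 0.008 -0.723 -0.691  0.697]]
{'time': 0.1, 'qpos': array([-1.45970656e-01,  3.42657725e-01,  1.52488711e+00,  1.29940597e-05,
        1.27539419e+00, -1.45997963e-01]), 'qvel': array([ 0.0013766 , -0.00157692, -0.00260251, -0.001296  ,  0.00060376,
        0.00022441]), 'joint_efforts': array([ 1.49919495e-03, -4.32001984e+01, -2.44694173e+01,  7.19219679e-02,
        5.25739230e-02, -9.79429342e-05]), 'tool_pos': array([5.24673696e-01, 8.94570326e-05, 2.40124017e-01]), 'tool_rot': array([-3.14026241e+00, -2.08163854e-04,  1.57081970e+00]), 'contact_force': array([-0.62469059,  0.35780489,  0.06998781]), 'torque': array([ 0.00860008, -0.01933331, -0.00162435]), 'grip_force': 0.0, 'opening': 0.09199403399976343}
```

View pics/scene0.png

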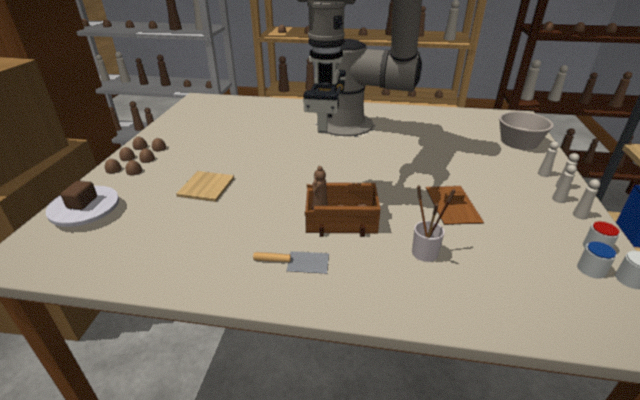

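View pics/side0.png

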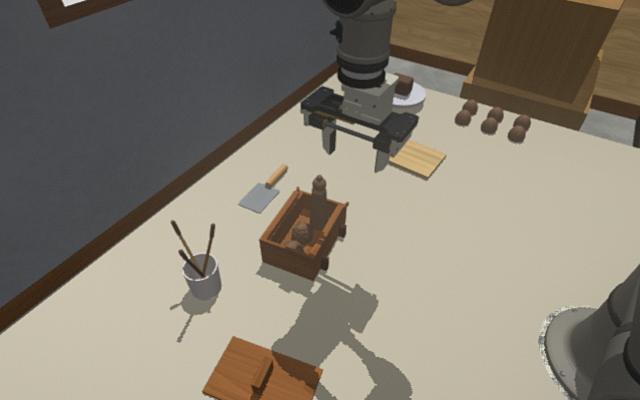

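The scene view shows the box at about (343,208) with the figure at (320,188) near its -y end. The board is at (206,186) (-y), the lid at (453,204) (+y), the cup at (428,240) and the spatula at (292,261). The side view agrees: figure (319,200), domes (300,238), lid (265,375) with its bar at (262,372), board (417,158).

Run:
```python
from h import *
S=np.load('scene0.npy'); D=np.load('side0.npy')
ims={'s':cv2.imread('pics/scene0.png'),'d':cv2.imread('pics/side0.png')}
def rect(P,name):
    r=cv2.minAreaRect((P[:,:2]*1000).astype(np.float32)); print(name,len(P),np.round(r[0],1),np.round(r[1],1),round(r[2],2),'z',np.nanpercentile(P[:,2],[5,50,95]).round(4), 'med',np.median(P[:,:2],0).round(4))
def sel(W,u0,u1,v0,v1,z0,z1):
    P=W[v0:v1,u0:u1].reshape(-1,3); return P[(P[:,2]>z0)&(P[:,2]<z1)]
rect(sel(S,165,245,165,210,.007,.02),'board S'); rect(sel(D,380,455,135,185,.007,.02),'board D')
rect(sel(S,415,490,180,230,.003,.012),'lid S'); rect(sel(D,195,330,330,400,.003,.012),'lid D')
rect(sel(S,415,490,180,230,.03,.045),'bar S'); rect(sel(D,195,330,330,400,.03,.045),'bar D')
rect(sel(S,295,390,175,240,.068,.082),'boxtop S'); rect(sel(D,250,360,180,285,.068,.080),'boxtop D')
for a,b in ((.085,.105),(.105,.115),(.13,.16)):
  rect(sel(S,300,345,155,210,a,b),'fig S'); rect(sel(D,300,340,165,250,a,b),'fig D')
# topdown map 1mm/px : x up, y left
M=np.zeros((520,800,3),np.uint8)
for W,im in ((S,ims['s']),(D,ims['d'])):
    for P,c in zip(W.reshape(-1,3),im.reshape(-1,3)):
        if np.isnan(P[0]) or P[2]>.2 or P[2]<-.02: continue
        r=int(760-P[0]*1000); q=int(400-P[1]*1000)
        if 0<=r<520 and 0<=q<800: cv2.circle(M,(q,r),1,c.tolist() ,-1)
cv2.imwrite('pics/top.png',M)
```

```text
board S 1047 [ 511.9 -352.7] [123.7 135.8] 85.63 z [0.009  0.0115 0.0135] med [ 0.5187 -0.3506]
board D 1220 [ 503.7 -351.2] [124.7 121.6] 85.85 z [0.0096 0.0121 0.0143] med [ 0.499  -0.3455]
lid S 1144 [483.6 377.9] [180.8 179.1] 15.13 z [0.0037 0.0057 0.0076] med [0.5143 0.3472]
lid D 4707 [514.4 328.5] [237.4 122.1] 31.07 z [0.0043 0.0063 0.0083] med [0.5112 0.3396]
bar S 78 [567.3 297.9] [ 42.6 225.5] 56.55 z [0.0305 0.0365 0.0391] med [0.4963 0.3511]
bar D 344 [491.1 347.3] [16.9 51.5] 11.53 z [0.0333 0.0379 0.04  ] med [0.4898 0.3499]
boxtop S 677 [602.5  55.4] [127.8 177.9] 9.2 z [0.0687 0.0728 0.0755] med [0.6193 0.0724]
boxtop D 1107 [601.4  57.4] [122.7 179.2] 8.73 z [0.0692 0.0739 0.076 ] med [0.5892 0.0858]
fig S 96 [614.2  -1.7] [13.4 32.2] 11.88 z [0.0862 0.0955 0.1041] med [ 6.159e-01 -4.000e-04]
fig D 102 [597.6   9.4] [30.9 13.6] 21.96 z [0.0862 0.0956 0.1039] med [0.5942 0.0117]
fig S 65 [609.4  -1.4] [20.  33.3] 18.84 z [0.106  0.1112 0.1146] med [ 0.6127 -0.0007]
fig D 76 [600.2   5.1] [31.6 25.3] 24.91 z [0.1061 0.1119 0.1146] med [0.5937 0.0096]
fig S 98 [6.073e+02 2.000e-01] [22.3 27.7] 19.44 z [0.1316 0.1386 0.1513] med [ 6.091e-01 -6.000e-04]
fig D 144 [599.   3.] [27.9 22.2] 42.04 z [0.1312 0.1389 0.1521] med [0.5979 0.0051]
```

View pics/top.png

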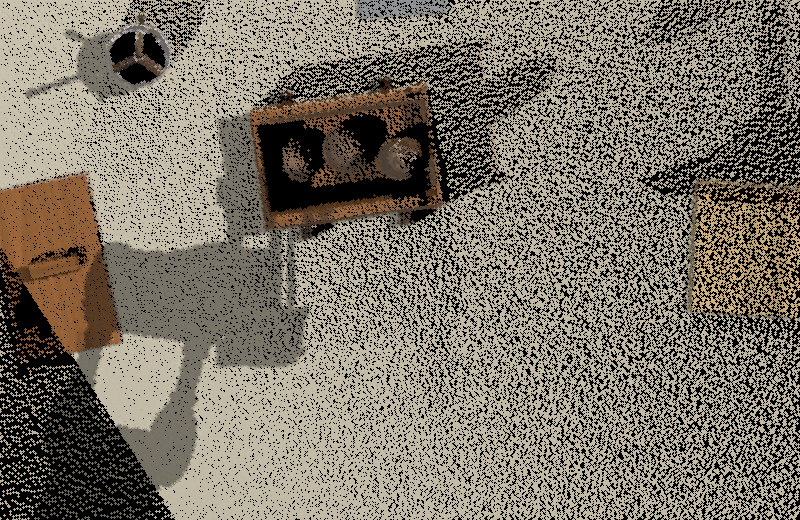

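The top-down map agrees with the task: box about (602,56) mm turned about 98.7°, figure (603,1), bar (491,347), board (512,-352). I'll refine the box with the wrist camera while lining up over the figure.

```bash
python3 -m handwheel '[40,1,0,0.14,1,38,0,0,0.01,1,0,0,0,0,1,0,0,0,0,1]'
python3 - <<'E'
from h import *
print(robot.observe()['tool_pos'],robot.observe()['tool_rot'])
p,d,c=snap('wrist'); W=cloud(p,d,c); np.save('w1.npy',W); cv2.imwrite('pics/w1.png',p)
S=np.load('scene0.npy');D=np.load('side0.npy')
from scipy.optimize import least_squares
for n,Q in (('S',S[155:210,300:345]),('D',D[165:250,300:340]),('W',W)):
    P=Q.reshape(-1,3); P=P[(P[:,2]>.08)&(P[:,2]<.11)&(np.hypot(P[:,0]-.603,P[:,1]-.001)<.03)]
    if len(P)>20: print(n,len(P),least_squares(lambda q:np.hypot(P[:,0]-q[0],P[:,1]-q[1])-.0164,[.603,.001],loss='soft_l1',f_scale=.002).x)
E
```

```text
time: 0.5
tool_pos: [0.6028, 0.0011, 0.2394]
tool_rot: [-3.139, -0.001, 1.721]
contact_force: [-1.0, -0.0, 0.8]
opening: 0.0919
grip_force: 0.0
[0.60279033 0.00106283 0.23944051] [-3.13923511e+00 -6.34241520e-04  1.72072493e+00]
S 141 [ 0.60223574 -0.00331549]
D 152 [ 0.60210406 -0.00121188]
W 242 [ 0.6011364  -0.00272083]
```

View pics/w1.png

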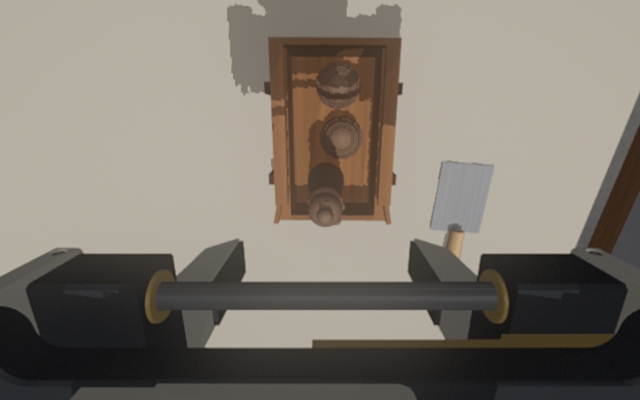

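The wrist view shows the box with its end wall at the top (335,42), domes at (338,85) and (341,135), and the figure's head at (325,212). Next: descend and grip.

```bash
python3 -m handwheel '[-1,-3,-40,0,1,0,0,-40,0,1,0,0,-30,0,1,0,0,-17,0,1,0,0,-10,0,1,0,0,0,0,1,0,0,0,0,1]' 25
python3 - <<'E'
from h import *
W=np.load('w1.npy'); P=W.reshape(-1,3)
P=P[(P[:,2]>.068)&(P[:,2]<.08)&(abs(P[:,0]-.602)<.09)&(abs(P[:,1]-.056)<.12)]
r=cv2.minAreaRect((P[:,:2]*1000).astype(np.float32)); print(len(P),r,np.median(P[:,2]))
for yaw in np.deg2rad(np.arange(97,101,.5)):
    R=np.array([[np.cos(yaw),np.sin(yaw)],[-np.sin(yaw),np.cos(yaw)]]); Q=(P[:,:2]-[.602,.056])@R.T*1000
    f=lambda s:[np.percentile(s,k) for k in (1,50,99)]
    print(round(np.rad2deg(yaw),1),*[np.percentile(Q[(abs(Q[:,0]-x)<8)&(sg*Q[:,1]>0),1],[3,50,97]).round(1) for x in (-55,60) for sg in(-1,1)],np.percentile(Q[:,0],[.5,99.5]).round(1))
E
```

```text
time: 1.25
tool_pos: [0.6023, -0.002, 0.105]
tool_rot: [3.14, 0.0, 1.721]
contact_force: [-0.1, 0.0, 0.5]
opening: 0.0919
grip_force: 0.0
5843 ((600.7062377929688, 52.89649200439453), (125.14594268798828, 179.90451049804688), 8.63863468170166) 0.07411633770308096
97.0 [-58.8 -51.8  -6.5] [22.6 53.8 60.1] [-56.3 -49.8 -43.7] [50.3 56.5 62.8] [-70.4  86.7]
97.5 [-58.3 -51.4  -6.1] [23.5 54.3 60.6] [-56.9 -50.2 -44.2] [49.7 55.6 62.2] [-70.2  86.4]
98.0 [-57.8 -50.8  -5.7] [23.9 54.7 61.1] [-57.4 -50.8 -44.8] [49.2 55.2 61.6] [-70.2  86.3]
98.5 [-57.3 -50.4  -5.2] [24.6 55.1 61.6] [-58.  -51.2 -45.3] [48.7 54.6 61.2] [-70.2  86.2]
99.0 [-56.9 -49.9  -4.8] [25.  55.7 62.1] [-58.5 -51.8 -45.8] [48.2 54.1 60.6] [-70.3  86.5]
99.5 [-56.4 -49.4  -4.3] [25.8 56.1 62.6] [-59.  -52.4 -46.3] [47.7 53.6 60.2] [-70.7  87. ]
100.0 [-56.  -48.9  -3.9] [26.2 56.8 63.1] [-59.6 -52.8 -46.8] [47.2 53.3 59.7] [-71.2  87.4]
100.5 [-55.5 -48.4  -3.5] [27.6 57.2 63.6] [-60.1 -53.4 -47.3] [46.6 52.6 59.2] [-71.7  87.8]
```

```bash
python3 -m handwheel '[0,0,-1,0,0.3,0,0,0,0,0.2,0,0,0,0,0.2,0,0,0,0,0.2,0,0,0,0,0.2,0,0,0,0,0.2]' 25
```

```text
time: 1.85
tool_pos: [0.602, -0.002, 0.1028]
tool_rot: [3.141, 0.0, 1.721]
contact_force: [0.1, 0.2, 0.3]
opening: 0.0482
grip_force: 0.0
```

```bash
python3 -m handwheel '[0,0,0,0,0.1,0,0,0,0,0.1,0,0,0,0,0.1,0,0,0,0,0.1,0,0,0,0,0.1,0,0,0,0,0.1]' 25;python3 -m handwheel '[0,0,5,0,0.1,0,0,10,0,0.1,0,0,15,0,0.1,0,0,20,0,0.1,0,0,25,0,0.1,0,0,25,0,0.1]' 25
```

```text
time: 2.45
tool_pos: [0.6019, -0.002, 0.1027]
tool_rot: [-3.141, -0.0, 1.721]
contact_force: [-0.5, 0.5, -0.5]
opening: 0.0315
grip_force: 25.0
time: 3.05
tool_pos: [0.6019, -0.0019, 0.2043]
tool_rot: [3.141, -0.0, 1.721]
contact_force: [0.8, -0.2, -2.8]
opening: 0.0315
grip_force: 25.0
```

```bash
python3 -m handwheel '[-2,-10,2,0,0.1,-5,-20,0,0,0.1,-7,-28,0,0,0.1,-8,-32,0,0,0.1,-8,-32,0,0,0.1,-8,-32,0,0,0.1,-8,-32,0,0,0.1,-8,-32,0,0,0.1]' 25;python3 -m handwheel '[-8,-32,0,0,0.1,-8,-32,0,0,0.1,-8,-28,0,0,0.1,-7,-22,0,0,0.1,-4,-12,0,0,0.1,-1,-4,0,0,0.1,0,0,0,0,0.1,0,0,0,0,0.1]' 25
python3 - <<'E'
from h import *
print(robot.observe()['contact_force'])
p,d,c=snap('side'); cv2.imwrite('pics/d2.png',cv2.resize(p[50:250,300:560],None,fx=3,fy=3))
p,d,c=snap('scene'); W=cloud(p,d,c)
P=W[100:215,160:250].reshape(-1,3); print(robot.observe()['tool_pos'])
Q=P[(P[:,2]>.007)&(P[:,2]<.02)]; print(cv2.minAreaRect((Q[:,:2]*1000).astype(np.float32)))
for a in (.09,.12,.15,.18,.2): 
    Q=P[abs(P[:,2]-a)<.012]; print(a,len(Q),np.nanmedian(Q,0).round(4))
E
```

```text
time: 3.85
tool_pos: [0.5467, -0.2217, 0.2037]
tool_rot: [-3.14, -0.001, 1.721]
contact_force: [1.2, 1.0, -1.9]
opening: 0.0314
grip_force: 25.0
time: 4.65
tool_pos: [0.5123, -0.349, 0.2046]
tool_rot: [3.142, -0.001, 1.722]
contact_force: [0.8, 0.6, -3.1]
opening: 0.0317
grip_force: 25.0
[ 0.80290301  0.64740729 -3.11680862]
[ 0.51247603 -0.34888894  0.20478816]
((454.87744140625, -455.6068115234375), (398.7155456542969, 165.24647521972656), 61.209205627441406)
0.09 0 [nan nan nan]
0.12 129 [ 0.5292 -0.3387  0.1209]
0.15 128 [ 0.5275 -0.3398  0.1496]
0.18 103 [ 0.5246 -0.3405  0.1787]
0.2 108 [ 0.5342 -0.3367  0.203 ]
  return np.nanmean(a, axis, out=out, keepdims=keepdims)
```

View pics/d2.png

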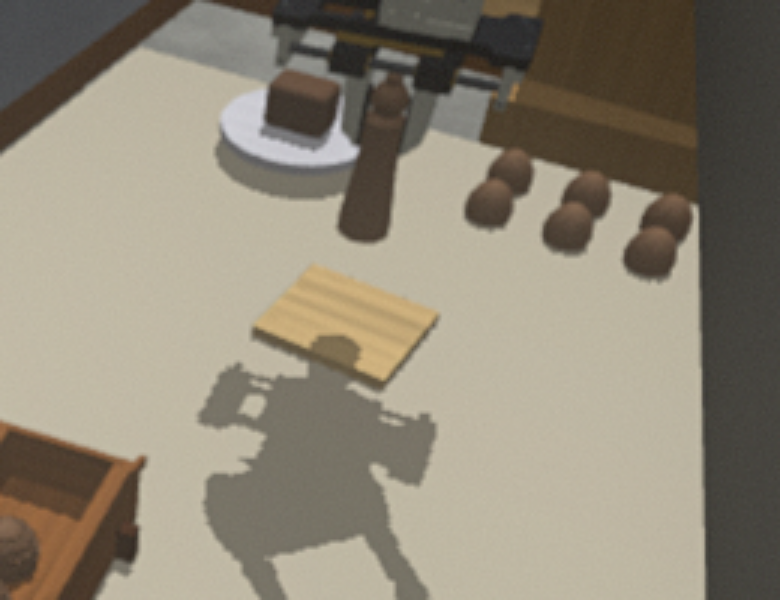

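The crop shows the figure held upright (base at crop (362,230)). The board's corners are at crop (312,265), (439,315), (383,385) and (253,330), clear below it. Lowering 98 mm to the board.

```bash
python3 -m handwheel '[0,-2,-8,0,0.1,0,0,-18,0,0.1,0,0,-24,0,0.1,0,0,-20,0,0.1,0,0,-14,0,0.1,0,0,-7,0,0.1,0,0,-3,0,0.1,0,0,0,0,0.1]' 25;python3 -m handwheel '[0,0,-1,0,0.1,0,0,0,0,0.1,0,0,-1,0,0.1,0,0,0,0,0.1]' 25
```

```text
time: 5.55
tool_pos: [0.5122, -0.3521, 0.1109]
tool_rot: [3.141, 0.0, 1.721]
contact_force: [-0.0, -0.4, -1.8]
opening: 0.0316
grip_force: 25.0
time: 5.95
tool_pos: [0.512, -0.3521, 0.109]
tool_rot: [3.141, 0.0, 1.721]
contact_force: [0.1, -0.6, -2.9]
opening: 0.0315
grip_force: 25.0
```

```bash
python3 -m handwheel '[0,0,-1,0,0.1,0,0,-0.5,0,0.1,0,0,0,0,0.1,0,0,0,0,0.1]' 25;python3 -m handwheel '[0,0,-0.5,0,0.1,0,0,0,0,0.1,0,0,0,0,0.1]' 25;python3 -m handwheel '[0,0,-0.5,0,0.1,0,0,0,0,0.1,0,0,0,0,0.1]' 25
```

```text
time: 6.35
tool_pos: [0.512, -0.352, 0.1072]
tool_rot: [3.142, -0.0, 1.721]
contact_force: [-0.7, 0.0, -2.2]
opening: 0.0319
grip_force: 25.0
time: 6.65
tool_pos: [0.512, -0.352, 0.1067]
tool_rot: [3.142, -0.0, 1.721]
contact_force: [0.3, -0.3, -2.4]
opening: 0.032
grip_force: 25.0
time: 6.95
tool_pos: [0.5121, -0.3521, 0.1067]
tool_rot: [3.141, 0.0, 1.721]
contact_force: [-1.2, 0.7, 2.4]
opening: 0.0317
grip_force: 25.0
```

Contact (force now +2.4 N, height as predicted). Release in steps and rise.

```bash
python3 -m handwheel '[0,0,0,0,0.4,0,0,0,0,0.45,0,0,0,0,0.6,0,0,0,0,0.8,0,0,0,0,1,0,0,0,0,1,0,0,0,0,1,0,0,0,0,1]';python3 -m handwheel '[0,0,0,0,1,0,0,10,0,1,0,0,20,0,1,0,0,30,0,1,0,0,30,0,1,0,0,30,0,1,0,0,10,0,1,0,0,0,0,1]'
python3 - <<'E'
from h import *
p,d,c=snap('side'); cv2.imwrite('pics/d3.png',cv2.resize(p[100:200,350:480],None,fx=5,fy=5)); np.save('d3.npy',cloud(p,d,c))
E
```

```text
time: 7.75
tool_pos: [0.512, -0.352, 0.1062]
tool_rot: [3.141, 0.0, 1.721]
contact_force: [0.1, -0.5, -0.0]
opening: 0.0845
grip_force: 0.0
time: 8.55
tool_pos: [0.5125, -0.3524, 0.2381]
tool_rot: [3.139, 0.003, 1.721]
contact_force: [-0.4, -0.3, 0.2]
opening: 0.092
grip_force: 0.0
```

View pics/d3.png

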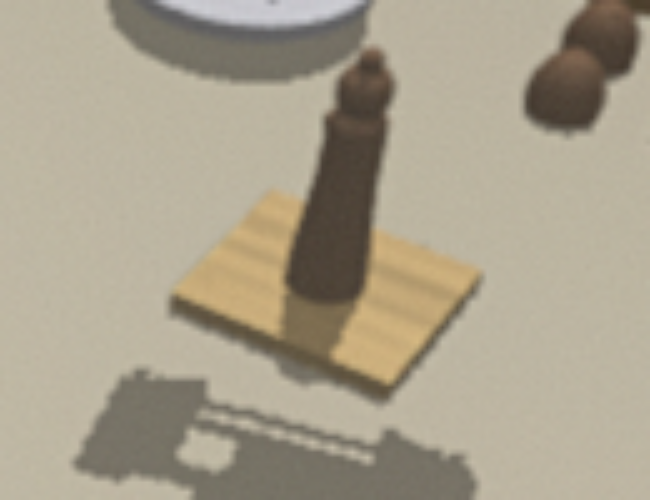

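The figure stands upright in the middle of the board (crop (330,280)). Now to the lid.

```bash
python3 -m handwheel '[0,15,0,0,1,0,30,0,0,1,-1,42,0,0,1,-1,42,0,0,1,-1,42,0,0,1,-1,42,0,0,1,-1,42,0,0,1,-1,42,0,0,1]'; python3 -m handwheel '[-1,42,0,0,1,-1,42,0,0,1,-1,42,0,0,1,-1,42,0,0.01,1,-1,42,0,0.01,1,-1,42,0,0.01,1,-1,42,0,0.01,1,-1,42,0,0.01,1]';python3 -m handwheel '[-3,33,0,0.01,1,-5,20,0,0,1,0,0,0,0,1,0,0,0,0,1]'
python3 - <<'E'
from h import *
p,d,c=snap('wrist'); W=cloud(p,d,c); np.save('w2.npy',W)
D=np.load('d3.npy'); print(robot.observe()['tool_pos'])
for n,A in (('W',W),('D',D)):
  P=A.reshape(-1,3); m=(abs(P[:,0]-.49)<.12)&(abs(P[:,1]-.347)<.12)
  for a,b in ((.033,.042),(.003,.012)):
    Q=P[m&(P[:,2]>a)&(P[:,2]<b)]; 
    if len(Q): print(n,a,len(Q),cv2.minAreaRect((Q[:,:2]*1000).astype(np.float32)),np.median(Q[:,2]))
cv2.imwrite('pics/w2.png',p)
E
```

```text
time: 9.4
tool_pos: [0.5044, -0.0522, 0.2346]
tool_rot: [-3.139, -0.002, 1.721]
contact_force: [1.1, 0.2, 0.2]
opening: 0.0919
grip_force: 0.0
time: 10.2
tool_pos: [0.496, 0.283, 0.2345]
tool_rot: [-3.138, 0.0, 1.772]
contact_force: [0.1, 0.1, 0.4]
opening: 0.0918
grip_force: 0.0
time: 10.6
tool_pos: [0.4887, 0.3341, 0.2347]
tool_rot: [-3.139, 0.001, 1.782]
contact_force: [0.5, 0.5, -0.2]
opening: 0.092
grip_force: 0.0
[0.4892238  0.33348347 0.23516051]
W 0.033 630 ((490.6277770996094, 347.0374755859375), (15.522226333618164, 49.8216552734375), 12.06428050994873) 0.03791137607370493
W 0.003 11493 ((476.5052490234375, 367.57598876953125), (187.72555541992188, 227.5081787109375), 84.20611572265625) 0.006006457128697074
D 0.033 323 ((491.3177795410156, 347.95953369140625), (16.16933250427246, 49.784767150878906), 11.995659828186035) 0.038047542130071554
D 0.003 4722 ((491.3169860839844, 338.677001953125), (242.9307098388672, 217.9101104736328), 1.782522439956665) 0.0063335284670379965
```

View pics/w2.png

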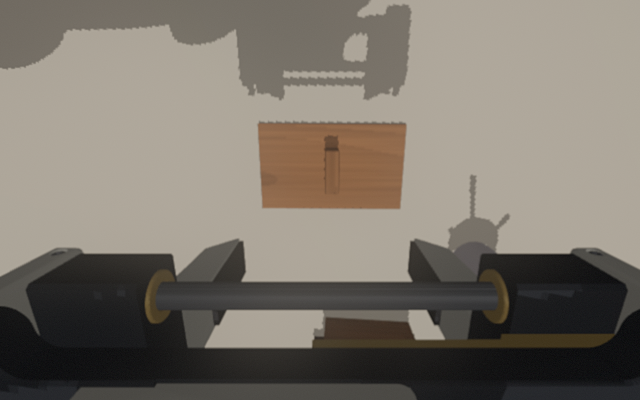

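The lid's bar is at (332,170), nicely parallel to the fingers' closing line. Descend to TCP z = 25 mm.

```bash
python3 -m handwheel '[2,14,-20,0,1,0,0,-40,0,1,0,0,-45,0,1,0,0,-45,0,1,0,0,-30,0,1,0,0,-18,0,1,0,0,-8,0,1,0,0,0,0,1]' 40; python3 -m handwheel '[0,0,0,0,1,0,0,0,0,1]'
```

```text
time: 11.45
tool_pos: [0.4918, 0.3469, 0.0294]
tool_rot: [-3.14, 0.001, 1.78]
contact_force: [0.1, 0.2, -0.7]
opening: 0.0916
grip_force: 0.0
time: 11.65
tool_pos: [0.4929, 0.3482, 0.0317]
tool_rot: [3.139, -0.001, 1.78]
contact_force: [-0.5, 0.3, -0.1]
opening: 0.0916
grip_force: 0.0
```

```bash
python3 -m handwheel '[-1,0,-5,0,0.5,0,0,0,0,0.3,0,0,0,0,0.2,0,0,0,0,0.15,0,0,0,0,0,0,0,0,0,0,0,0,0,0,0,0,0,0,0,0]' 40; python3 -m handwheel '[0,0,0,0,0,0,0,0,0,0,0,0,0,0,0,0,0,0,0,0,0,0,0,0,0]'
```

```text
time: 12.45
tool_pos: [0.491, 0.348, 0.0252]
tool_rot: [3.142, 0.0, 1.781]
contact_force: [0.2, 0.3, -0.4]
opening: 0.0321
grip_force: 0.0
time: 12.95
tool_pos: [0.491, 0.348, 0.0252]
tool_rot: [3.141, 0.0, 1.781]
contact_force: [0.5, 0.5, -0.9]
opening: 0.0159
grip_force: 40.0
```

```bash
python3 -m handwheel '[0,0,4,0,0,0,0,10,0,0,0,0,20,0,0,0,0,30,0,0,0,0,30,0,0,0,0,16,0,0]' 40; python3 -m handwheel '[0,-15,0,-0.04,0,0,-30,0,-0.12,0,0,-38,0,-0.14,0,0,-38,0,-0.14,0,0,-38,0,-0.14,0,0,-38,0,-0.14,0,0,-38,0,-0.14,0,0,-38,0,-0.14,0]';python3 -m handwheel '[25,-35,0,-0.14,0,25,-35,0,-0.14,0,25,-35,0,-0.14,0,25,-35,0,-0.12,0,20,-22,0,-0.06,0,12,-12,0,-0.035,0,3,-3,0,0,0,0,0,0,0,0]'
python3 - <<'E'
from h import *
print(robot.observe()['qpos'])
for n in ('wrist','side','scene'):
    p,d,c=snap(n); np.save(n+'4.npy',cloud(p,d,c)); cv2.imwrite(f'pics/{n}4.png',p)
print(robot.observe()['tool_pos'])
E
```

```text
time: 13.55
tool_pos: [0.4919, 0.3486, 0.1388]
tool_rot: [3.137, -0.001, 1.781]
contact_force: [0.1, 0.1, -0.9]
opening: 0.0156
grip_force: 40.0
time: 14.35
tool_pos: [0.4896, 0.0727, 0.1344]
tool_rot: [-3.141, 0.002, 0.773]
contact_force: [-0.4, -1.0, -0.9]
opening: 0.0156
grip_force: 40.0
time: 15.15
tool_pos: [0.625, -0.1025, 0.1341]
tool_rot: [-3.141, 0.002, 0.145]
contact_force: [-0.9, 1.1, -1.8]
opening: 0.0158
grip_force: 40.0
[-2.83412914e-01  6.32386945e-01  1.34546054e+00 -8.98722616e-05
  1.16598327e+00  1.14243512e+00]
[ 0.6250513  -0.10107994  0.13502166]
```

View pics/wrist4.png

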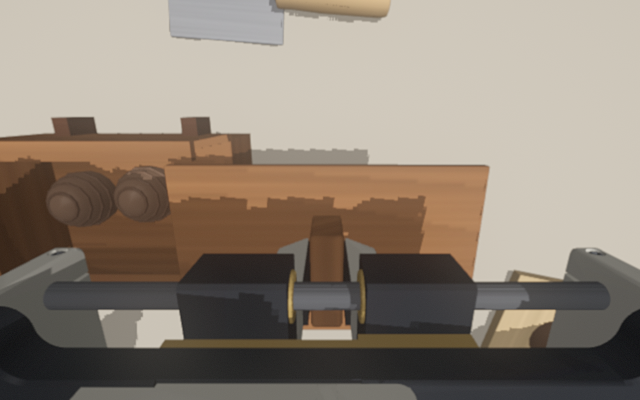

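The lid is held level (plate spanning (168,165)–(487,165)), with the box behind it and the domes at (80,197) and (145,193) undisturbed. I'll compare lid and box within the same camera.

Run:
```python
from h import *
def rect(P): 
    r=cv2.minAreaRect((P[:,:2]*1000).astype(np.float32)); return len(P),np.round(r[0],1),np.round(r[1],1),round(r[2],2)
for n in ('wrist','side','scene'):
    P=np.load(n+'4.npy').reshape(-1,3)
    m=(abs(P[:,0]-.625)<.1)&(abs(P[:,1]+.1)<.13)
    L=P[m&(P[:,2]>.108)&(P[:,2]<.124)]
    print(n,'lid',rect(L),np.median(L[:,2]).round(4))
    for k in(-1,1):
        Q=L[abs(L[:,1]+.1-k*.06)<.02]; A=np.c_[Q,np.ones(len(Q))]; 
        if len(Q): print('  z at y end',k,np.median(Q[:,2]).round(4))
    yaw=np.deg2rad(98.5); R=np.array([[np.cos(yaw),np.sin(yaw)],[-np.sin(yaw),np.cos(yaw)]])
    for src in (n+'4.npy', {'wrist':'w1','side':'side0','scene':'scene0'}[n]+'.npy'):
        B=np.load(src).reshape(-1,3); q=(B[:,:2]-[.601,.054])@R.T*1000
        o=[]
        for x in (-50,-20,10,40,65):
          for sg in (-1,1):
            s=(abs(q[:,0]-x)<7)&(abs(q[:,1]-sg*54)<14)&(B[:,2]>.0705)&(B[:,2]<.078)
            o.append(np.percentile(q[s,1],[5,95]).round(1).tolist() if s.sum()>15 else None)
        s=(abs(q[:,1])<40)&(abs(q[:,0]-87)<14)&(B[:,2]>.0705)&(B[:,2]<.078)
        print('  box',src,o,np.percentile(q[s,0],[5,95]).round(1) if s.sum()>15 else None)
    s=(abs((L[:,0]-.625))<1)
    q=(L[:,:2]-[.601,.054])@R.T*1000
    for x in (-220,-190,-160,-130,-100):
        t=abs(q[:,0]-x)<8
        if t.sum()>20: print('   lid y',x,np.percentile(q[t,1],[2,98]).round(1),t.sum())
    print('   lid x',np.percentile(q[:,0],[1,99]).round(1))
yaw=np.deg2rad(98.5);t=robot.observe()['tool_pos'];d=t[:2]-[.601,.054];print('tcp in box',d@[np.cos(yaw),np.sin(yaw)],d@[-np.sin(yaw),np.cos(yaw)])
```

```text
wrist lid (27041, array([ 622.4, -103. ]), array([104.7, 174.7]), 8.25) 0.115
  z at y end -1 0.1149
  z at y end 1 0.1151
  box wrist4.npy [[-58.7, -46.8], None, [-58.5, -46.7], None, [-58.7, -46.6], None, [-58.8, -46.9], None, None, None] [81.6 83.6]
  box w1.npy [[-58.4, -46.4], [48.1, 60.1], [-58.6, -46.4], [47.9, 59.9], [-58.8, -46.5], [47.8, 60.1], [-58.9, -46.7], [47.7, 59.7], [-59.1, -46.8], [47.6, 59.7]] [82.2 87.8]
   lid y -220 [-49.6  -0.2] 2570
   lid y -190 [-49.7  -0.8] 2524
   lid y -160 [-49.9  52.7] 1715
   lid y -130 [-49.9  -1.7] 2489
   lid y -100 [-50.1  -0.6] 2569
   lid x [-243.8  -73.3]
side lid (1681, array([622.9, -99.3]), array([105. , 175.9]), 8.11) 0.1155
  z at y end -1 0.1155
  z at y end 1 0.1155
  box side4.npy [[-59.7, -47.1], [47.2, 59.3], [-60.1, -47.7], [47.1, 59.2], [-60.0, -47.5], [47.6, 59.5], [-59.5, -47.5], [47.3, 58.9], [-60.1, -47.6], [46.7, 59.2]] [84.4 91.4]
  box side0.npy [[-59.3, -47.5], [47.3, 59.5], [-59.1, -46.9], [47.6, 59.5], [-60.0, -47.8], [47.4, 59.4], [-59.9, -47.7], [46.9, 59.3], [-60.9, -47.8], [46.8, 58.8]] [84.5 90.9]
   
[... 188 characters left out ...]
92, array([ 624.4, -100.5]), array([109.1, 174.2]), 8.76) 0.1149
  z at y end -1 0.1148
  z at y end 1 0.1151
  box scene4.npy [[-60.9, -48.7], [46.0, 59.9], [-61.3, -50.7], [45.7, 60.1], [-60.4, -48.5], [44.8, 60.3], [-60.7, -49.4], [46.0, 61.5], [-61.1, -49.9], [43.7, 59.9]] [83.1 88.8]
  box scene0.npy [[-60.4, -48.8], None, [-60.7, -48.9], [46.7, 60.5], [-60.9, -48.5], [46.9, 60.8], [-62.8, -47.9], [45.1, 61.8], [-62.4, -49.1], [45.7, 61.4]] [83.1 88.9]
   lid y -220 [-52.1  48.1] 157
   lid y -190 [-51.8  42. ] 135
   lid y -160 [-51.7 -11.7] 73
   lid y -130 [-52.   48.1] 149
   lid y -100 [-51.4  48.5] 157
   lid x [-241.4  -70.7]
tcp in box -0.15693152825882434 -0.0008648456787188395
```

Lid and box agree within about 1 mm across and 0.2° in yaw. The lid's leading end is about 20 mm inside the mouth, so back off 4 mm and lower to about 1.5 mm above the ledges.

```bash
python3 -m handwheel '[0.6,-4,0,0,0,0,0,-8,0,0,0,0,-15,0,0,0,0,-14,0,0,0,0,-7,0,0,0,0,-3,0,0,0,0,0,0,0,0,0,0,0,0]' 40; python3 -m handwheel '[0,0,-1,0,0,0,0,0,0,0,0,0,0,0,0]'
```

```text
time: 16.1
tool_pos: [0.627, -0.106, 0.0887]
tool_rot: [3.141, -0.001, 0.146]
contact_force: [0.8, 0.4, -1.2]
opening: 0.0161
grip_force: 40.0
time: 16.4
tool_pos: [0.6267, -0.106, 0.0875]
tool_rot: [3.141, -0.0, 0.146]
contact_force: [0.9, -0.1, -1.0]
opening: 0.0159
grip_force: 40.0
```

```bash
python3 -m handwheel '[0,0,-2,0,0,0,0,0,0,0,0,0,-1,0,0,0,0,0,0,0,0,0,0,0,0]'; python3 -m handwheel '[0,0,-1,0,0,0,0,0,0,0,0,0,0,0,0]' ;python3 -m handwheel '[0,0,-1,0,0,0,0,0,0,0,0,0,0,0,0]'
```

```text
time: 16.9
tool_pos: [0.6266, -0.106, 0.0842]
tool_rot: [3.142, 0.0, 0.146]
contact_force: [-0.4, -0.0, -1.9]
opening: 0.0156
grip_force: 40.0
time: 17.2
tool_pos: [0.6266, -0.106, 0.0833]
tool_rot: [3.141, -0.0, 0.146]
contact_force: [-0.6, 0.3, -1.2]
opening: 0.0159
grip_force: 40.0
time: 17.5
tool_pos: [0.6268, -0.1061, 0.0829]
tool_rot: [3.141, -0.001, 0.146]
contact_force: [-1.7, 1.4, 5.6]
opening: 0.0162
grip_force: 40.0
```

Ledge contact at TCP z ≈ 83 mm. Lift 1 mm and start pushing along box +x (−0.143, 0.990).

```bash
python3 -m handwheel '[0,0,1.2,0,0,-0.7,5,0,0,0,-0.7,5,0,0,0,-0.7,5,0,0,0,0,0,0,0,0]'; python3 -m handwheel '[-0.7,5,0,0,0,-0.7,5,0,0,0,-0.8,5,0,0,0,0,0,0,0,0]'
```

```text
time: 18.0
tool_pos: [0.6243, -0.0898, 0.0832]
tool_rot: [-3.141, 0.0, 0.147]
contact_force: [0.1, -0.2, -1.1]
opening: 0.0159
grip_force: 40.0
time: 18.4
tool_pos: [0.6221, -0.0751, 0.0833]
tool_rot: [-3.141, 0.0, 0.147]
contact_force: [0.1, -0.6, -1.6]
opening: 0.016
grip_force: 40.0
```

```bash
python3 -m handwheel '[-1.4,10,0,0,0,-1.4,10,0,0,0,-1.5,10,0,0,0,0,0,0,0,0]'
```

```text
time: 18.8
tool_pos: [0.6177, -0.0442, 0.0834]
tool_rot: [-3.141, 0.0, 0.148]
contact_force: [0.2, -0.7, -0.9]
opening: 0.0158
grip_force: 40.0
```

```bash
python3 -m handwheel '[-1.5,10,0,0,0,-1.4,10,0,0,0,-1.5,10,0,0,0,-1.4,10,0,0,0,0,0,0,0,0]'; python3 -m handwheel '[-1.5,10,0,0,0,-1.4,10,0,0,0,-1.5,10,0,0,0,-1.1,8,0,0,0,0,0,0,0,0]'
```

```text
time: 19.3
tool_pos: [0.6119, -0.0043, 0.0835]
tool_rot: [-3.141, 0.0, 0.147]
contact_force: [-0.3, -0.2, -0.7]
opening: 0.0158
grip_force: 40.0
time: 19.8
tool_pos: [0.6065, 0.0334, 0.0834]
tool_rot: [-3.141, 0.0, 0.147]
contact_force: [1.1, -0.1, -2.4]
opening: 0.016
grip_force: 40.0
```

```bash
python3 -m handwheel '[-0.7,5,0,0,0,-0.7,5,0,0,0,0,0,0,0,0]'; python3 -m handwheel '[-0.3,2,0,0,0,-0.3,2,0,0,0,0,0,0,0,0]';  python3 -m handwheel '[-0.3,2,0,0,0,0,0,0,0,0]'
```

```text
time: 20.1
tool_pos: [0.6052, 0.0425, 0.0834]
tool_rot: [-3.142, 0.0, 0.146]
contact_force: [0.0, -0.9, -1.6]
opening: 0.016
grip_force: 40.0
time: 20.4
tool_pos: [0.6047, 0.0462, 0.0834]
tool_rot: [3.142, 0.0, 0.146]
contact_force: [-0.4, -0.1, -1.1]
opening: 0.0156
grip_force: 40.0
time: 20.6
tool_pos: [0.6044, 0.0482, 0.0834]
tool_rot: [3.142, 0.0, 0.146]
contact_force: [-0.5, 0.2, -1.7]
opening: 0.016
grip_force: 40.0
```

```bash
for i in 1 ; do python3 -m handwheel '[-0.3,2,0,0,0,0,0,0,0,0]'; done; python3 -m handwheel '[-0.2,1.5,0,0,0,0,0,0,0,0]' ; python3 -m handwheel '[-0.2,1.5,0,0,0,0,0,0,0,0]'
```

```text
time: 20.8
tool_pos: [0.6041, 0.0501, 0.0834]
tool_rot: [3.141, 0.0, 0.146]
contact_force: [0.6, -0.8, -1.6]
opening: 0.0159
grip_force: 40.0
time: 21.0
tool_pos: [0.604, 0.0502, 0.0837]
tool_rot: [3.139, 0.0, 0.146]
contact_force: [-0.4, -6.3, -1.3]
opening: 0.0158
grip_force: 40.0
time: 21.2
tool_pos: [0.604, 0.0503, 0.0839]
tool_rot: [3.137, 0.0, 0.146]
contact_force: [-0.7, -11.7, 0.5]
opening: 0.0156
grip_force: 40.0
```

The end wall stops it (12 N) where home was predicted. Relax, lower 1 mm, release and rise.

```bash
python3 -m handwheel '[0.3,-2.5,-0.5,0,0,0,0,0,0,0,0,0,0,0,0.25,0,0,0,0,0.35,0,0,0,0,0.45,0,0,0,0,0.45,0,0,0,0,0.45]'; python3 -m handwheel '[0,0,5,0,0.45,0,0,15,0,0.45,0,0,30,0,0.45,0,0,40,0,0.45,0,0,40,0,0.45,0,0,10,0,0.45,0,0,0,0,0.45]'
python3 - <<'E'
from h import *
print(robot.observe()['contact_force'])
def rect(P): 
    r=cv2.minAreaRect((P[:,:2]*1000).astype(np.float32)); return len(P),np.round(r[0],1),np.round(r[1],1),round(r[2],2)
ims=[]
for n in ('side','scene','wrist'):
    p,d,c=snap(n); P=cloud(p,d,c).reshape(-1,3); ims.append(p)
    m=(abs(P[:,0]-.603)<.05)&(abs(P[:,1]-.05)<.05)
    B=P[m&(P[:,2]>.088)&(P[:,2]<.104)]
    if len(B)>10: print(n,'bar',rect(B),np.median(B[:,2]))
    Q=P[m&(P[:,2]>.05)&(P[:,2]<.072)&(abs(P[:,0]-.603)<.035)]; print('  plate z',np.median(Q[:,2]))
cv2.imwrite('pics/end.png',np.vstack([cv2.resize(ims[0][90:310,180:500],(640,440))]))
E
```

```text
time: 21.9
tool_pos: [0.604, 0.0507, 0.0829]
tool_rot: [3.142, 0.0, 0.146]
contact_force: [-0.3, 0.0, 0.3]
opening: 0.0411
grip_force: 0.0
time: 22.6
tool_pos: [0.6048, 0.0506, 0.2252]
tool_rot: [3.141, -0.004, 0.146]
contact_force: [-0.3, -0.3, 0.1]
opening: 0.0414
grip_force: 0.0
[-0.31399521 -0.32999396  0.12618523]
side bar (186, array([602.2,  52.4]), array([49.8, 18.2]), 10.53) 0.09573903581488707
  plate z 0.06432577600175671
scene bar (87, array([606. ,  50.4]), array([50.7, 15.1]), 6.91) 0.0950938970010301
  plate z 0.06363141138378903
wrist bar (929, array([602.7,  49.4]), array([49.3, 15.4]), 8.08) 0.09603149430846986
  plate z 0.06411652016946409
```

View pics/end.png

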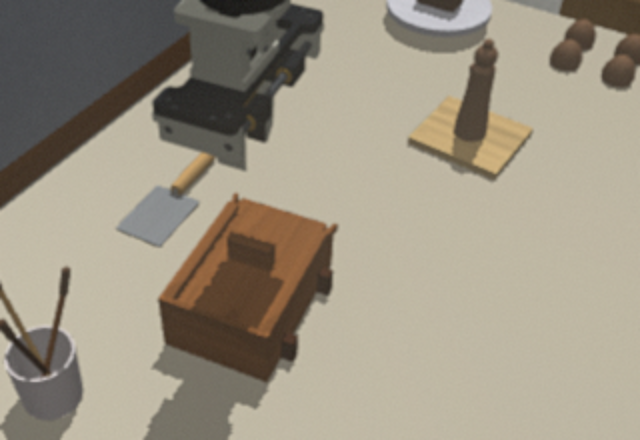

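The lid lies flush in the grooves (bar at (250,248), plate top at 64 mm) and against the end wall. The figure stands on the board, and the cup and spatula haven't moved.

```bash
python3 -c "
from cell import robot
print(robot.hand_in())"
```

```text
the job is handed in; nothing more can be done
None
```

I handed the job in with the tall figure standing upright on the drying board and the lid slid fully home in the box; the domes, cup and spatula were left in place, and the hand-in returned no verdict.

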